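# Push the polish tin between the posts into its stall

## Robot

A 6-joint arm with a two-finger parallel gripper is mounted at the origin on the work surface. World frame = base frame: x ahead of the robot, y to its left, z up, the work surface at z = 0. Lengths are in mm, angles in rad, forces in N, time in s.
With the tool pointing down it reaches from about 350 to 875 mm from the base axis. Payload 4.2 kg.
Tool frame: the origin (TCP) lies at the very end of the fingers, on their centre line; the grasp point (between the pads) lies 19 mm behind it; z points along the fingers, y is the line along which they close (so a half turn about z gives the same grasp; the last joint's range is limited). The gripper opens to 85 mm and grips with 20 to 120 N. Pads are 22 mm wide; open, the fingers measure 114 mm over their backs; the gripper's body (76 mm by 85 mm) begins 54 mm behind the grasp point. The pads swing forward as they close: fully open they stand 13 mm farther back than shut.
Start: joints at [0.259, 0.385, 0.008, 0, -1.194, -0.259], TCP at [624.979, 0.025, 231.312] pointing down, gripper open.
Joint ranges: [-3.14, 3.14], [-1.21, 2.06], [-1.07, 1.41], [-3.16, 2.05], [-2.99, -0.16], [-3.1, 3.1]. Speed limits (rad/s): [2.79, 2.79, 3.14, 3.14, 3.14, 3.14].

## Interface

Orientations are given as a unit quaternion [x, y, z, w].
In Python, from bench import arm gives the robot as it stands.
- The arm moves only by the tool servo_tool, never from a script. Its argument "rows" is a list that holds one entry, the list of rows, each a list of 7 numbers: the finger opening in mm, from 0 to 85.4, then the shift along the tool's x, y, z in mm, then the turn, a rotation vector about the tool's x, y, z in rad. A call has 1 to 10 rows; each row is the pose to reach, as a shift and turn from the pose commanded when the call began, along the tool's axes at that moment; what a row does not reach only later rows make up. A row lasts 1/8 s, in which the tool goes at most 62.5 mm and 10.7 degrees, less where a joint would pass 70% of its speed; a pose out of reach is approached as far as the arm can. A call with a gripper value outside its range is refused whole. The fingers move at their own pace and stop on an object; the grip force is fixed at half the most. Time passes only in rows, so rows that repeat a pose let the fingers close. It gives the time, the measured TCP pose, the force, the opening and the grip force at its end, in the units of the state.
- arm.read_state(): the state, without advancing time (a new reading comes with each control period).
- arm.get_image(name): name is "scene" or "side" or "wrist"; returns the picture (480x640x3 uint8, red, green, blue); there is no depth.
- arm.camera_params(name): a dict with "intrinsics" (3x3 intrinsics, pixels), "R" (3x3) and "t" (3): a world point X has camera coordinates R X + t. Camera axes: x right, y down, z forward; pixel columns grow to the right and rows downward; lengths in mm; the calibration is good to about 2 mm. A picture is of the moment at which its call begins: read the wrist's pose just before it. camera_params takes no time and is no camera call; for the wrist camera it gives the pose at the moment of the call.
- arm.job_done(): hands the job in; it is judged then, once.
The state is a dict: "clock": time; "joints": joint angles; "joint_vel": joint speeds; "joint_efforts": joint torques, N m; "position": TCP position; "ee_rot": TCP orientation; "contact_force": force on the tool from outside, world axes, zero at the start; "wrist_torque": the same for the moment, N m; "gripper_width": finger opening in mm; "grasp_force": force on a finger pad.
Only numpy, scipy, OpenCV 4.12 (cv2) and the standard library are available. Lean on these libraries where they do the work, as an engineer would, in place of code of your own. Each camera call takes 0.05 s, during which the arm holds its last target. There are 200 camera calls.

## Task

Put the shoe-polish tin away: with your fingertips, push it flat along the bench top through the narrow gap between the two round wooden posts, until the whole tin is inside the stall behind them. Push only: do not pick up or tip the tin. Leave the clog, the bottle opener, and the brush and glass bowl on the turntable as they are.

Things in the scene. Friction and masses are not known exactly. Their poses are not given: they have to be found in the camera images.
- tin: flat round closed shoe-polish tin of dark steel, 68 mm in diameter, 24 mm high, about 0.12 kg (varies), lying loose on the bench top. Origin: centre of its underside, z up. It is round, so its yaw means nothing. Bare sliding contact: it stops as soon as the push stops.
- stall: low wooden stall fixed to the bench, no floor, front open; place and yaw vary. Origin: on the bench top midway between its two front posts; x points straight in (the push direction), y from post to post. Posts: 24 mm thick, 45 mm high, centred at y = +-50 mm: gap 76 mm. Walls 30 mm high, 12 mm thick: side walls' inner faces y = +-44 mm, from x = 0; back wall's inner face x = 100 mm.
- stall_mid (a point): point on the bench top inside the stall, at x = 56 mm, y = 0 of the stall: a good place for the tin's centre. The posts' rear edges are at x = 12 mm, so the whole tin is behind them when its centre is at x = 46 mm; touching the back wall it is at x = 66 mm.
- turntable: wooden lazy Susan that stands fixed (it does not turn in this task), 240 mm in diameter, top 24 mm above the bench. Origin: centre of its underside.
- brush: round polish brush with a knob handle, 58 mm in diameter, 67 mm high, standing loose on the turntable; leave alone. Origin: centre of its underside.
- bowl: small glass bowl, 90 mm in diameter, 45 mm high, standing loose on the turntable; leave alone. Origin: centre of its underside.
- opener: flat steel bottle opener, 120 mm long, 42 mm wide, 5 mm thick, lying loose on the bench beyond the work; leave alone. Origin: underside, near mid length; x along its length.
- clog: black plastic clog, about 245 mm long, 92 mm wide, 92 mm high, standing loose on the bench; leave alone. Origin: underside, near mid length; x axis points to its toe.
There are look-alikes about, which are no part of the job. Of the things that look like the tin, the larger one is meant.

How it is judged:
By the outcome, as a careful person would: the job done as asked, in the order asked, and still so for the second after the job is handed in, with the robot touching nothing.
It also fails if it takes over 48 s, if anything falls off the work surface, if the arm or the gripper's body presses on something with over 40 N, if the wrist force passes 120 N, or if a joint passes its speed limit or range.

## Working session

There is one attempt and no reset: what is moved stays moved. The work goes in short steps, Python scripts to look and compute and a tool call to move; the robot and the scene stay as the last step left them, time stands still between calls to the robot, and variables do not carry over. Pictures are saved under pics/ and viewed, at most 10 in all, crops included, and the job is handed in when it is done.

Besides the shell and the picture viewer there is one more tool, called after "Request:" by a JSON object that holds its "api" and its "payload", one argument or row to a line. servo_tool: Moves the arm, as the interface text tells. Its arguments: {"type":"object","properties":{"rows":{"type":"array"}},"required":["rows"]}

```bash
mkdir -p pics
cat > h.py <<'E'
import numpy as np,cv2
from bench import arm
def snap(n,f):
    im=arm.get_image(n); cv2.imwrite('pics/'+f,im[:,:,::-1]); return im
def ray(n,u,v,z,P=None):
    p=P or arm.camera_params(n); K=np.array(p['intrinsics']);R=np.array(p['R']);t=np.array(p['t']).ravel()
    d=R.T@np.linalg.solve(K,[u,v,1]); c=-R.T@t
    return c+d*(z-c[2])/d[2]
E
python3 - <<'E'
from h import *
s=arm.read_state();print(s['clock'],s['position'],s['ee_rot'])
snap('scene','s1.png');snap('side','d1.png')
E
```

```text
0.0 [ 6.24419636e+02 -9.19537413e-03  2.30224011e+02] [-0.7070244   0.70718834  0.00072365 -0.00079734]
```

View pics/s1.png

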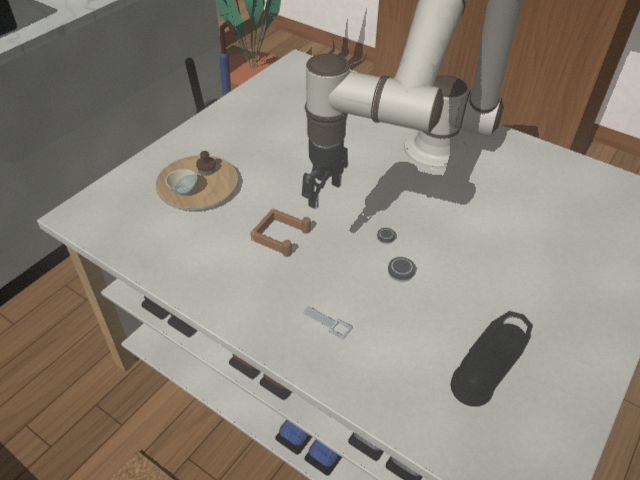

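View pics/d1.png

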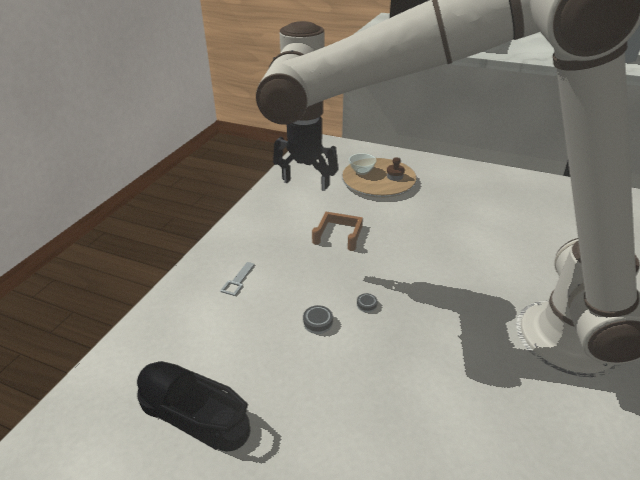

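The scene picture shows two tin-like discs, a small one at (386,235) and a large one at (402,268). In the side picture they are at (367,301) and (318,318). The large one fits, because the larger is meant. The stall is at about (280,230), with its posts at (306,225) and (287,248), and it opens toward the tins. I'll confirm this in an enlarged crop.

Run:
```python
from h import *
a=cv2.imread('pics/s1.png')[195:295,240:430]; b=cv2.imread('pics/d1.png')[200:340,290:400]
a=cv2.resize(a,None,fx=4,fy=4,interpolation=cv2.INTER_CUBIC)
cv2.imwrite('pics/c1.png',a)
cv2.imwrite('pics/c2.png',cv2.resize(b,None,fx=4,fy=4,interpolation=cv2.INTER_CUBIC))
```

```text
(no output)
```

View pics/c1.png

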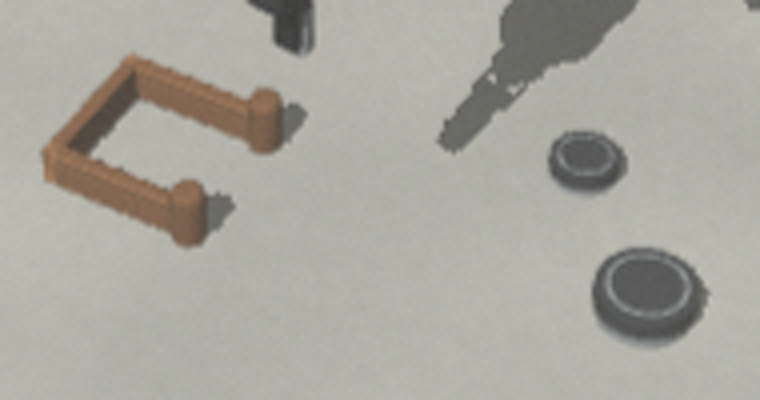

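View pics/c2.png

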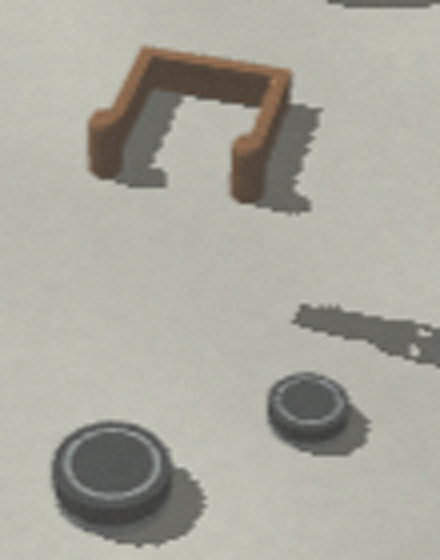

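The crops confirm the large tin, with its top centre at scene (402,266) and side (318,316). The small one is clearly a look-alike. Next I'll work out positions.

Run:
```python
from h import *
S=lambda x,y:(x/4+240-.4,y/4+195-.4); D=lambda x,y:(x/4+290-.4,y/4+200-.4)
for n,a,b,z in [('tin',(648,283),(112,463),24),('small',(587,155),(308,402),18),('postN',(265,97),(247,144),45),('postF',(189,190),(105,120),45),('c1',(131,60),(288,72),30),('c2',(50,152),(147,50),30)]:
    print(n,ray('scene',*S(*a),z).round(1),ray('side',*D(*b),z).round(1))
print(ray('scene',335,312,3),ray('scene',503,375,0),ray('side',240,275,3))
p=arm.camera_params('wrist');print(p)
```

```text
tin [519.9 174.1  24. ] [521.3 173.5  24. ]
small [437.5  80.5  18. ] [436.3  79.9  18. ]
postN [ 541.9 -112.7   45. ] [ 540.9 -109.6   45. ]
postF [ 641.5 -101.2   45. ] [638.3 -99.4  45. ]
c1 [ 553.7 -219.2   30. ] [ 548.1 -220.1   30. ]
c2 [ 656.3 -207.1   30. ] [ 650.9 -208.7   30. ]
[729.41697726 111.00708787   3.        ] [654.27089981 513.9028428    0.        ] [764.08194825  99.22125808   3.        ]
{'intrinsics': array([[382.71129732,   0.        , 312.89757822],
       [  0.        , 382.71129732, 236.69636951],
       [  0.        ,   0.        ,   1.        ]]), 'R': array([[-9.99999443e-01,  9.22984141e-06,  1.05552781e-03],
       [ 3.30579641e-04,  9.52396883e-01,  3.04860736e-01],
       [-1.00246758e-03,  3.04860915e-01, -9.52396355e-01]]), 't': array([624.7087911 , -40.39852544, 379.81374276])}
```

Stall: origin is about (590.6,-105.7) and the inward direction about (0.109,-0.994). The tin is at about (520.6,173.8). I'll cradle the tin with two fingertips 30 mm apart, since tool x already points along the push. First I move above a point behind the tin, with tool x turned toward a pre-gap point.

Request:
{"api": "servo_tool", "payload": {
  "rows": [
    [[30, -20, 10, 5, 0, 0, -0.02], [30, -50, 25, 15, 0, 0, -0.06], [30, -85, 45, 30, 0, 0, -0.1], [30, -120, 63, 50, 0, 0, -0.15], [30, -155, 82, 70, 0, 0, -0.2], [30, -185, 98, 90, 0, 0, -0.25], [30, -210, 110, 110, 0, 0, -0.29], [30, -225, 119, 125, 0, 0, -0.307], [30, -231, 122, 130, 0, 0, -0.307], [30, -231, 122, 130, 0, 0, -0.307]]
  ]
}}

```text
clock: 1.35
position: [503.0, 231.1, 101.3]
ee_rot: [0.807, -0.591, 0.0, 0.0]
contact_force: [-0.3, 0.8, -0.5]
gripper_width: 29.9
grasp_force: 0.0
```

Run:
```python
from h import *
s=arm.read_state();print(s['clock'],s['position'],s['ee_rot'],s['gripper_width'])
P=arm.camera_params('wrist');im=snap('wrist','w1.png')
import pickle;pickle.dump(P,open('w1.pkl','wb'))
```

```text
1.35 [502.95731715 231.11471158 101.26631621] [ 8.06982899e-01 -5.90574781e-01  5.21048921e-05  1.60787151e-04] 29.89543825146254
```

View pics/w1.png

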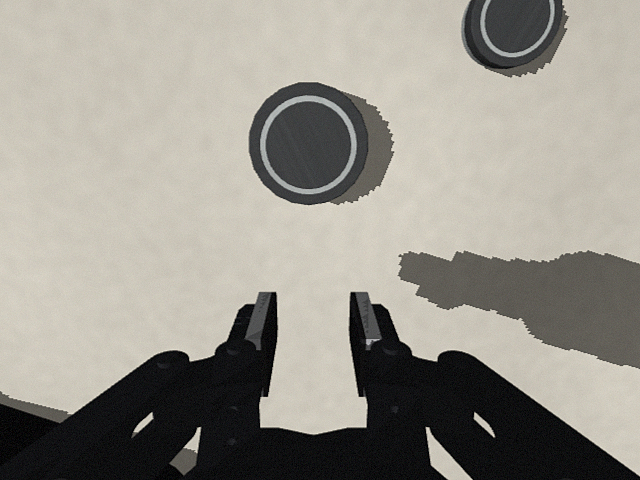

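The wrist view shows the tin centred at (308,144), with the ring at the top, and the fingertips below it at u = 276 to 350. The small look-alike is well to the right.

Run:
```python
from h import *
import pickle;P=pickle.load(open('w1.pkl','rb'))
t=ray('wrist',308.5,144.5,24,P);print(t)
u=np.array([.302,-.953]);n=np.array([.953,.302]);d=t[:2]-[503,231.1];print(d@u,d@n)
```

```text
[524.58634306 173.60039299  24.        ]
61.31620108425035 3.2069036151349093
```

Request:
{"api": "servo_tool", "payload": {
  "rows": [
    [[30, 0, -3, 20, 0, 0, 0], [30, 0, -3, 45, 0, 0, 0], [30, 0, -3, 70, 0, 0, 0], [30, 0, -3, 87, 0, 0, 0], [30, 0, -3, 94, 0, 0, 0], [30, 0, -3, 94, 0, 0, 0], [30, 6, -3, 94, 0, 0, 0], [30, 12, -3, 94, 0, 0, 0], [30, 18, -3, 94, 0, 0, 0], [30, 24, -3, 94, 0, 0, 0]]
  ]
}}

```text
clock: 2.65
position: [513.5, 209.0, 7.7]
ee_rot: [0.807, -0.591, 0.0, -0.001]
contact_force: [-0.8, 1.8, 1.9]
gripper_width: 30.0
grasp_force: 0.8
```

Request:
{"api": "servo_tool", "payload": {
  "rows": [
    [[30, 8, 0, 0, 0, 0, 0], [30, 17, 0, 0, 0, 0, 0], [30, 26, 0.5, 0, 0, 0, 0], [30, 35, 0.5, 0, 0, 0, 0], [30, 44, 1, 0, 0, 0, 0], [30, 53, 1, 0, 0, 0, 0], [30, 62, 1.5, 0, 0, 0, 0], [30, 71, 1.5, 0, 0, 0, 0], [30, 80, 2, 0, 0, 0, 0], [30, 88, 2, 0, 0, 0, 0]]
  ]
}}

```text
clock: 3.9
position: [537.9, 124.0, 7.3]
ee_rot: [0.807, -0.591, -0.0, 0.0]
contact_force: [-1.5, 3.1, 2.5]
gripper_width: 30.0
grasp_force: 1.7
```

Run:
```python
from h import *
import pickle
s=arm.read_state();print(s['clock'],s['position'],s['ee_rot'],s['gripper_width'])
P=arm.camera_params('wrist');im=snap('wrist','w2.png');pickle.dump(P,open('w2.pkl','wb'))
```

```text
3.9 [537.85070122 123.95033658   7.30802346] [ 8.06857158e-01 -5.90746577e-01 -5.63664465e-05  6.86462751e-05] 29.95474172937646
```

View pics/w2.png

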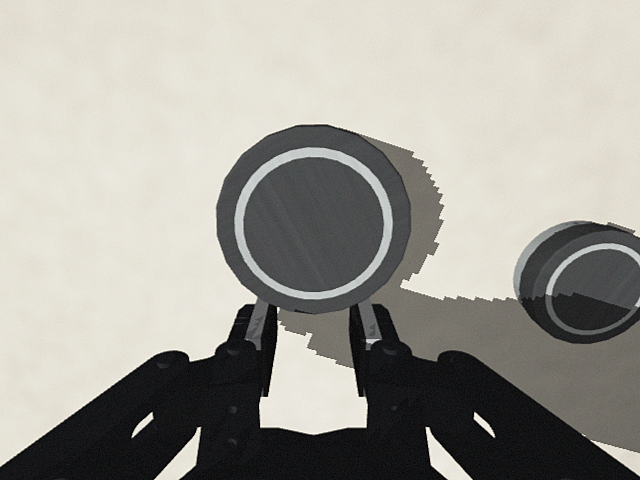

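The tin sits square in the cradle, centred at (314,223). I'll push on to the pre-gap point, then back off and look at the tin and posts.

Request:
{"api": "servo_tool", "payload": {
  "rows": [
    [[30, 9, 0, 0, 0, 0, 0], [30, 19, 0, 0, 0, 0, 0], [30, 29, 0.5, 0, 0, 0, 0], [30, 39, 0.5, 0, 0, 0, 0], [30, 50, 1, 0, 0, 0, 0], [30, 61, 1, 0, 0, 0, 0], [30, 71, 1, 0, 0, 0, 0], [30, 80, 1, 0, 0, 0, 0], [30, 75, 1, 0, 0, 0, 0], [30, 70, 1, 0, 0, 0, 0]]
  ]
}}

```text
clock: 5.2
position: [557.9, 57.8, 7.3]
ee_rot: [0.807, -0.591, 0.0, 0.0]
contact_force: [-0.6, -0.0, -0.3]
gripper_width: 30.0
grasp_force: 0.0
```

Run:
```python
from h import *
import pickle
print(ray('wrist',314,223,24,pickle.load(open('w2.pkl','rb'))))
s=arm.read_state();print(s['clock'],s['position'],s['ee_rot'],s['gripper_width'])
P=arm.camera_params('wrist');im=snap('wrist','w3.png');pickle.dump(P,open('w3.pkl','wb'));snap('scene','s3.png')
```

```text
[550.81347807  84.00744234  24.        ]
5.2 [557.89062137  57.78516291   7.34990489] [ 8.06896935e-01 -5.90692251e-01  2.87915374e-05  9.90581999e-06] 29.97248884423744
```

View pics/w3.png

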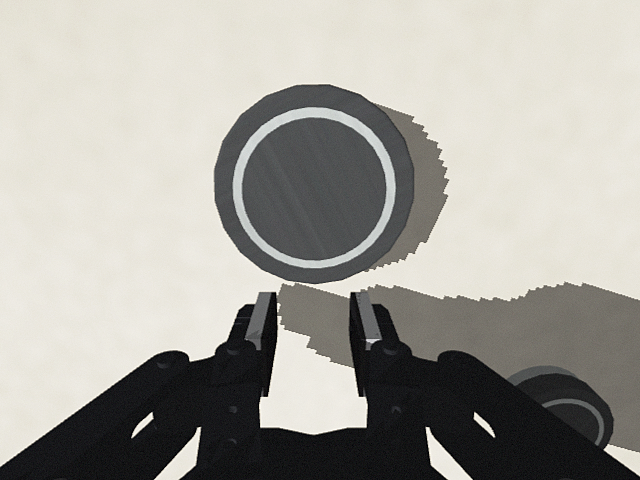

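The tin is loose again at (314,184), and the posts aren't in view yet. I'll lift, turn to the stall heading and look at the posts from above.

Request:
{"api": "servo_tool", "payload": {
  "rows": [
    [[30, -4, 0, -10, 0, 0, 0], [30, -4, 0, -30, 0, 0, 0.02], [30, 5, 0, -55, 0, 0, 0.05], [30, 20, -2, -80, 0, 0, 0.09], [30, 40, -4, -95, 0, 0, 0.13], [30, 60, -6, -100, 0, 0, 0.17], [30, 75, -7, -100, 0, 0, 0.197], [30, 84, -7, -100, 0, 0, 0.197], [30, 84, -7, -100, 0, 0, 0.197], [30, 84, -7, -100, 0, 0, 0.197]]
  ]
}}

```text
clock: 6.55
position: [589.7, -20.2, 106.8]
ee_rot: [0.745, -0.667, -0.0, 0.0]
contact_force: [0.3, 1.2, 0.5]
gripper_width: 30.2
grasp_force: 0.0
```

Run:
```python
from h import *
import pickle
print(ray('wrist',314,183.5,24,pickle.load(open('w3.pkl','rb'))))
s=arm.read_state();print(s['clock'],s['position'],s['ee_rot'],s['gripper_width'])
P=arm.camera_params('wrist');im=snap('wrist','w4.png');pickle.dump(P,open('w4.pkl','wb'))
```

```text
[574.97523327   4.88050695  24.        ]
6.55 [589.68889148 -20.21271935 106.77242414] [ 7.45021301e-01 -6.67040448e-01 -3.63716333e-04  4.10750009e-04] 30.193653389651242
```

View pics/w4.png

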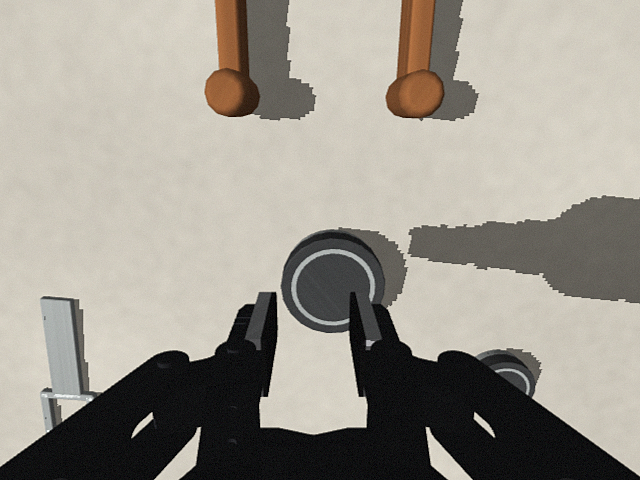

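The posts' top discs are at about (228,91) and (421,91). The tin is at (333,287), behind the gap and slightly to the right.

Run:
```python
from h import *
import pickle
P=pickle.load(open('w4.pkl','rb'))
K,R,t=np.array(P['intrinsics']),np.array(P['R']),np.array(P['t'])
c=-R.T@t
im=cv2.imread('pics/w4.png').astype(int)
m=(im[:,:,2]-im[:,:,0]>50)
def blob(u0,u1):
    r=m[60:125,u0:u1]; e=[]
    for v in range(r.shape[0]):
        x=np.flatnonzero(r[v]); 
        if len(x) and v%6==0: e.append((v+60,x[0]+u0,x[-1]+u0))
    return e
print(blob(190,275));print(blob(370,460))
# fit projected cylinders silhouettes: model (x,y) -> extents of blob in rows>=80
def sil(x,y):
    a=np.linspace(0,2*np.pi,90)
    X=np.vstack([np.c_[x+12*np.cos(a),y+12*np.sin(a),z+0*a] for z in (0,45)])
    p=(K@(R@X.T+t[:,None])); p=(p[:2]/p[2]).T
    return p[:,0].min(),p[:,0].max(),p[:,1].max()
from scipy.optimize import least_squares
out=[]
for (u0,u1),g in [((190,275),(639,-100)),((370,460),(541,-111))]:
    r=np.argwhere(m[80:125,u0:u1]); ex=np.array([r[:,1].min()+u0,r[:,1].max()+u0+1,r[:,0].max()+81])-.5
    s=least_squares(lambda q:np.array(sil(*q))-ex,g); out.append(s.x); print(ex,s.x,s.fun)
a,b=out; print(np.hypot(*(a-b)),(a+b)/2); y=(a-b)/np.hypot(*(a-b)); d=np.array([y[1],-y[0]]);o=(a+b)/2
print('origin',o,'d',d,np.degrees(np.arctan2(d[0],-d[1])))
print([ray('wrist',228,91,45,P),ray('wrist',421,91,45,P)])
tin=(ray('wrist',333,287,24,P)[:2]+[575,4.9])/2;print(tin,(tin-o)@d,(tin-o)@y)
q=arm.read_state(); 
from scipy.spatial.transform import Rotation as Ro
T=Ro.from_quat(q['ee_rot']).as_matrix();print(T[:,0],T[:,1])
for tx in (-150,):  # pose behind the tin
    g=np.array([*(tin-64*d),107.]); print(g,T.T@(g-q['position']))
g=np.array([*(o+14*d),7.]);print('final tcp',g)
```

```text
[(60, np.int64(219), np.int64(239)), (66, np.int64(219), np.int64(239)), (72, np.int64(213), np.int64(233)), (78, np.int64(208), np.int64(238)), (84, np.int64(206), np.int64(241)), (90, np.int64(205), np.int64(243)), (96, np.int64(206), np.int64(242)), (102, np.int64(208), np.int64(240)), (108, np.int64(212), np.int64(237)), (114, np.int64(221), np.int64(230))]
[(60, np.int64(398), np.int64(429)), (66, np.int64(398), np.int64(428)), (72, np.int64(397), np.int64(430)), (78, np.int64(397), np.int64(437)), (84, np.int64(391), np.int64(442)), (90, np.int64(388), np.int64(441)), (96, np.int64(386), np.int64(441)), (102, np.int64(387), np.int64(439)), (108, np.int64(389), np.int64(434)), (114, np.int64(394), np.int64(425))]
[204.5 243.5 115.5] [ 646.83858564 -102.97283353] [-9.80661857 12.03945975  0.46289841]
[385.5 442.5 117.5] [ 545.82933543 -113.34997143] [-3.54793392  2.8915846   0.14256319]
101.54089628957422 [ 596.33396053 -108.16140248]
origin [ 596.33396053 -108.16140248] d [ 0.10219663 -0.99476422] 5.86567656893984
[array([ 642.23521967, -103.40826658,   45.        ]), array([ 546.14761166, -114.06461006,   45.        ])]
[574.54571641   6.08373018] -115.87365518735584 -9.998697507019028
[ 1.10338031e-01 -9.93894118e-01  1.87680084e-05] [-9.93893801e-01 -1.10337981e-01  8.01225132e-04]
[568.00513178  69.74864008 107.        ] [-9.16952048e+01  1.17164291e+01 -5.30422465e-02]
final tcp [ 597.76471342 -122.08810152    7.        ]
```

Run:
```python
from h import *
import pickle
from scipy.optimize import least_squares
P=pickle.load(open('w4.pkl','rb'))
K,R,t=np.array(P['intrinsics']),np.array(P['R']),np.array(P['t'])
hsv=cv2.cvtColor(cv2.imread('pics/w4.png'),cv2.COLOR_BGR2HSV); m=hsv[:,:,1]>110
def sil(x,y):
    a=np.linspace(0,2*np.pi,90)
    X=np.vstack([np.c_[x+12*np.cos(a),y+12*np.sin(a),z+0*a] for z in (0,45)])
    p=(K@(R@X.T+t[:,None])); p=(p[:2]/p[2]).T
    return p[:,0].min(),p[:,0].max(),p[:,1].max()
out=[]
for (u0,u1),g in [((190,275),(639,-100)),((370,460),(541,-111))]:
    r=np.argwhere(m[80:125,u0:u1]); ex=np.array([r[:,1].min()+u0,r[:,1].max()+u0+1,r[:,0].max()+81])-.5
    s=least_squares(lambda q:np.array(sil(*q))-ex,g); out.append(s.x); print(ex,s.x,s.fun)
a,b=out; L=np.hypot(*(a-b)); y=(a-b)/L; d=np.array([y[1],-y[0]]);o=(a+b)/2
print(L,'origin',o,'d',d,np.degrees(np.arctan2(d[0],-d[1])))
# wall direction: wall inner-edge slope far from the post
print([(v,np.flatnonzero(m[v,150:330])[[0,-1]]+150,np.flatnonzero(m[v,330:480])[[0,-1]]+330) for v in (5,30,55)])
```

```text
[204.5 259.5 116.5] [ 642.93457481 -103.09832578] [-1.96061331  2.40679873  0.09033966]
[385.5 443.5 117.5] [ 545.53242105 -113.39244331] [-3.05868938  2.49284111  0.1231191 ]
97.94461911803177 origin [ 594.23349793 -108.24538454] d [ 0.10510141 -0.99446151] 6.033009229423499
[(5, array([216, 245]), array([402, 434])), (30, array([217, 246]), array([400, 432])), (55, array([219, 247]), array([399, 429]))]
```

Stall origin in the wrist view is (594.2,-108.2), heading about 6.2°. The tin is at (574.6,5.5), 7 mm off the axis. I'll go back behind it, narrow the fingers to 22 mm so they clear the gap, and lower.

Request:
{"api": "servo_tool", "payload": {
  "rows": [
    [[22, -15, 2, 0, 0, 0, 0], [22, -40, 6, 0, 0, 0, 0], [22, -65, 9, 0, 0, 0, 0], [22, -80, 12, 5, 0, 0, 0], [22, -85, 12, 20, 0, 0, 0], [22, -85, 12, 45, 0, 0, 0], [22, -85, 12, 70, 0, 0, 0], [22, -85, 12, 90, 0, 0, 0], [22, -85, 12, 99, 0, 0, 0], [22, -85, 12, 99, 0, 0, 0]]
  ]
}}

```text
clock: 7.85
position: [568.3, 62.3, 7.3]
ee_rot: [0.745, -0.667, -0.0, 0.001]
contact_force: [-0.6, 0.9, 0.4]
gripper_width: 21.9
grasp_force: 0.0
```

Request:
{"api": "servo_tool", "payload": {
  "rows": [
    [[22, 8, 0, 0, 0, 0, 0], [22, 16, 0, 0, 0, 0, 0], [22, 24, -0.5, 0, 0, 0, 0], [22, 32, -1.5, 0, 0, 0, 0], [22, 40, -3, 0, 0, 0, 0], [22, 48, -4.5, 0, 0, 0, 0], [22, 56, -6, 0, 0, 0, 0], [22, 64, -7, 0, 0, 0, 0], [22, 71, -7, 0, 0, 0, 0], [22, 77, -7, 0, 0, 0, 0]]
  ]
}}

```text
clock: 9.1
position: [584.4, -13.5, 8.3]
ee_rot: [0.745, -0.667, 0.0, -0.0]
contact_force: [0.2, 2.7, 2.4]
gripper_width: 22.0
grasp_force: 1.5
```

Run:
```python
from h import *
import pickle
s=arm.read_state();print(s['clock'],s['position'],s['ee_rot'],s['gripper_width'])
P=arm.camera_params('wrist');im=snap('wrist','w5.png');pickle.dump(P,open('w5.pkl','wb'))
```

```text
9.1 [584.37375425 -13.45462775   8.32810974] [ 7.44902305e-01 -6.67173538e-01  1.04957506e-04 -1.20337036e-04] 21.993753869223706
```

View pics/w5.png

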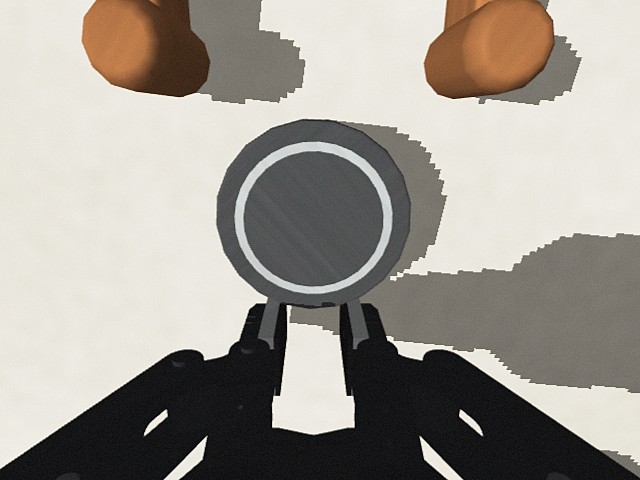

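The tin is cradled at (314,217). The posts' inner edges at u = 210 and 425 put the gap centre at about 317.5, and their bottoms are level, so the heading is right. I need a shift of about 1.3 mm in +tool y, then straight in.

Request:
{"api": "servo_tool", "payload": {
  "rows": [
    [[22, 6, 0.5, 0, 0, 0, 0], [22, 12, 1, 0, 0, 0, 0], [22, 18, 1.5, 0, 0, 0, 0], [22, 24, 1.5, 0, 0, 0, 0], [22, 30, 1.5, 0, 0, 0, 0], [22, 36, 1.5, 0, 0, 0, 0], [22, 42, 1.5, 0, 0, 0, 0], [22, 48, 1.5, 0, 0, 0, 0], [22, 54, 1.5, 0, 0, 0, 0], [22, 60, 1.5, 0, 0, 0, 0]]
  ]
}}

```text
clock: 10.4
position: [589.3, -73.3, 8.3]
ee_rot: [0.745, -0.667, -0.0, 0.0]
contact_force: [-0.0, 1.2, 0.5]
gripper_width: 21.9
grasp_force: 0.7
```

Request:
{"api": "servo_tool", "payload": {
  "rows": [
    [[22, 6, 0, 0, 0, 0, 0], [22, 12, 0, 0, 0, 0, 0], [22, 18, 0, 0, 0, 0, 0], [22, 24, 0, 0, 0, 0, 0], [22, 30, 0, 0, 0, 0, 0], [22, 36, 0, 0, 0, 0, 0], [22, 42, 0, 0, 0, 0, 0], [22, 46, 0, 0, 0, 0, 0], [22, 49, 0, 0, 0, 0, 0], [22, 49, 0, 0, 0, 0, 0]]
  ]
}}

```text
clock: 11.65
position: [594.7, -121.8, 8.3]
ee_rot: [0.745, -0.667, 0.0, 0.0]
contact_force: [-0.4, 1.1, 0.5]
gripper_width: 22.2
grasp_force: 0.0
```

Run:
```python
from h import *
import pickle
s=arm.read_state();print(s['clock'],s['position'],s['contact_force'])
P=arm.camera_params('wrist');im=snap('wrist','w6.png');pickle.dump(P,open('w6.pkl','wb'))
```

```text
11.65 [ 594.71119111 -121.83062259    8.33882615] [-0.35718906  1.08489809  0.52460109]
```

View pics/w6.png

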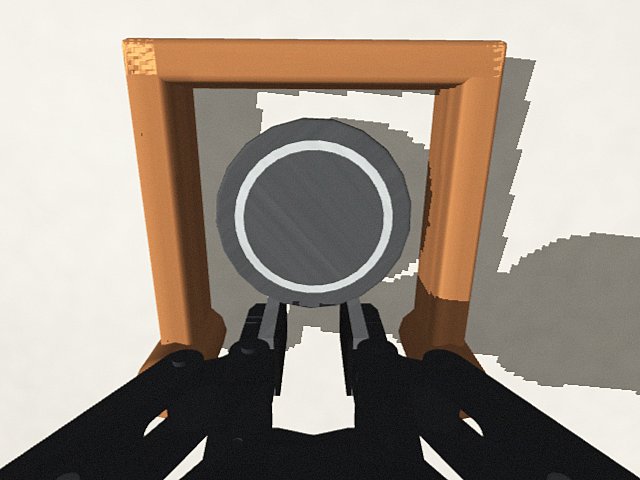

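The tin at (314,214) is inside the stall, just short of the back wall, whose base is at about row 90. I'll check the depth by calculation.

Run:
```python
from h import *
import pickle
P=pickle.load(open('w6.pkl','rb'))
d=np.array([.109,-.994]);t=ray('wrist',314,214,24,P)[:2]
for v,z in ((90,0),(82,30)): print('x =',100-(ray('wrist',314,v,z,P)[:2]-t)@d)
print((t-[594.2,-108.2])@d)
```

```text
x = 58.86788841412314
x = 58.355960080972416
58.39606476644541
```

The tin's centre is at x ≈ 58 mm, and 46 to 66 is needed. Now I'll back out the way I came and lift.

Request:
{"api": "servo_tool", "payload": {
  "rows": [
    [[22, -4, 0, 0, 0, 0, 0], [22, -12, 0, 0, 0, 0, 0], [22, -25, 0, 0, 0, 0, 0], [22, -40, 0, 0, 0, 0, 0], [22, -55, 0, 0, 0, 0, 0], [22, -70, 0, -5, 0, 0, 0], [22, -80, 0, -25, 0, 0, 0], [22, -85, 0, -55, 0, 0, 0], [22, -85, 0, -80, 0, 0, 0], [22, -85, 0, -90, 0, 0, 0]]
  ]
}}

```text
clock: 12.95
position: [586.2, -36.2, 100.3]
ee_rot: [0.745, -0.667, 0.001, -0.001]
contact_force: [-0.9, 0.5, -0.4]
gripper_width: 21.9
grasp_force: 0.0
```

Request:
{"api": "servo_tool", "payload": {
  "rows": [
    [[22, 0, 0, -10, 0, 0, 0], [22, 0, 0, -10, 0, 0, 0]]
  ]
}}

```text
clock: 13.2
position: [585.4, -37.0, 108.5]
ee_rot: [0.745, -0.667, 0.0, -0.0]
contact_force: [-0.1, -0.0, -0.2]
gripper_width: 22.2
grasp_force: 0.0
```

Run:
```python
from h import *
s=arm.read_state();print(s['clock'],s['position'],s['contact_force'])
im=snap('wrist','w7.png'); P=arm.camera_params('wrist')
K,R,t=[np.array(P[k]) for k in('intrinsics','R','t')]
# is there dark tin at the expected spot?
o=np.array([594.2,-108.2]);d=np.array([.109,-.994]);y=np.array([.994,.109])
for nm in('wrist','scene','side'):
    P=arm.camera_params(nm);K,R,t=[np.array(P[k]) for k in('intrinsics','R','t')]
    img=arm.get_image(nm); r=[]
    for a in (25,40,58,75,90):
        X=np.r_[o+a*d,24]; p=K@(R@X+t); u,v=(p[:2]/p[2]).round().astype(int)
        r.append((a,int(u),int(v),img[v,u].tolist() if 0<=v<480 and 0<=u<640 else None))
    print(nm,r)
```

```text
13.2 [585.41142137 -36.96659913 108.4665928 ] [-0.08681177 -0.02602462 -0.18720138]
wrist [(25, 312, 77, [62, 62, 62]), (40, 312, 47, [62, 65, 64]), (58, 312, 9, [68, 67, 67]), (75, 311, -29, None), (90, 311, -64, None)]
scene [(25, 288, 233, [85, 87, 85]), (40, 283, 231, [86, 89, 87]), (58, 277, 229, [86, 86, 85]), (75, 272, 226, [87, 87, 87]), (90, 267, 225, [85, 77, 70])]
side [(25, 335, 232, [84, 86, 87]), (40, 336, 229, [80, 83, 82]), (58, 338, 226, [82, 85, 81]), (75, 339, 222, [83, 85, 83]), (90, 340, 219, [75, 63, 53])]
```

All three cameras show the tin in place and the tool is clear, so I'm handing the job in.

```bash
python3 -c "
from bench import arm
print(arm.job_done())"
```

```text
the job is handed in; nothing more can be done
None
```

I pushed the larger tin flat through the gap and the whole tin is now inside the stall, its centre about 58 mm in (46–66 mm needed); nothing else was touched, and the job was handed in at about 13 s.

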